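Fetch the salt pot from behind the canisters

TASK

The salt pot is boxed in behind the three canisters. First move all three canisters onto the black tray, leaving the salt pot where it is; then, while they wait there, set the salt pot in the middle of the cork trivet; then put each canister back in the middle of the coaster of its own colour. Keep the pot and the canisters upright.

Things in the scene. Friction and masses are not known exactly. Their poses are not given: they have to be found in the camera images.
- board: pale wooden corner board, fixed, 210 (its x) x 250 (its y) x 8 mm, flat on the worktop; origin at the centre of its underside. Along its far (+x) edge stands a rail 10 mm thick whose top is 50 mm above the worktop. On the board stand the salt pot (about 35 mm from the board's centre towards the rail, 60 mm from the rail's face) and, about 78 mm from the pot, three canisters on coasters: one in front of it and one at either side
- tray: flat black serving tray, fixed, a plain slab without rim, 130 (its x) x 260 (its y) x 10 mm; origin at the centre of its underside, so its top is 10 mm above the origin. It has room for the three canisters in a row along its y at 80 mm spacing
- trivet: round cork trivet, fixed, 110 mm diameter, 8 mm thick; origin at the centre of its underside. Other kitchenware (mug, spoon, pepper mill, plant, bottle, up to 150 mm high) stands around board, tray and trivet, not on them, and is not part of the job
- saltpot: small squat salt pot, loose, white ceramic with a yellow top, a plain upright cylinder 54 mm diameter, 44 mm high, about 0.2 kg; origin at the centre of its underside, z up
- canister_red: red kitchen canister, loose, upright: red body 66 mm diameter, flat top 110 mm above its foot, on that an upright wooden knob 24 mm diameter and 36 mm tall (top at 146 mm), which is the place to grip it; about 0.3 kg; origin at the centre of its underside, z up. It starts on the red coaster
- coaster_red: red round coaster, fixed on the board, 86 mm diameter, 4 mm thick (its top 12 mm above the worktop); origin at the centre of its underside
- canister_blue: blue kitchen canister, loose, upright: blue body 66 mm diameter, flat top 110 mm above its foot, on that an upright wooden knob 24 mm diameter and 36 mm tall (top at 146 mm), which is the place to grip it; about 0.3 kg; origin at the centre of its underside, z up. It starts on the blue coaster
- coaster_blue: blue round coaster, fixed on the board, 86 mm diameter, 4 mm thick (its top 12 mm above the worktop); origin at the centre of its underside
- canister_green: green kitchen canister, loose, upright: green body 66 mm diameter, flat top 110 mm above its foot, on that an upright wooden knob 24 mm diameter and 36 mm tall (top at 146 mm), which is the place to grip it; about 0.3 kg; origin at the centre of its underside, z up. It starts on the green coaster
- coaster_green: green round coaster, fixed on the board, 86 mm diameter, 4 mm thick (its top 12 mm above the worktop); origin at the centre of its underside

How it is judged (in metres and radians):
On the way, in this order (a step that is already met when the one before it is completed fails the run):
1. all three canisters stand released on the tray, the salt pot still in its place (moved less than 20 mm) (x of canister_red in the frame of tray between -0.034 and 0.034 m and y of canister_red in the frame of tray between -0.099 and 0.099 m and z of canister_red in the frame of tray between 0.006 and 0.014 m and angle between each of canister_red, canister_blue, canister_green's own z axis and vertical below 0.1 rad and linear speed of each of canister_red, canister_blue, canister_green below 0.02 m/s and contact force between the fingers and canister_red below 0.1 N and x of canister_blue in the frame of tray between -0.034 and 0.034 m and y of canister_blue in the frame of tray between -0.099 and 0.099 m and z of canister_blue in the frame of tray between 0.006 and 0.014 m and contact force between the fingers and canister_blue below 0.1 N and x of canister_green in the frame of tray between -0.034 and 0.034 m and y of canister_green in the frame of tray between -0.099 and 0.099 m and z of canister_green in the frame of tray between 0.006 and 0.014 m and contact force between the fingers and canister_green below 0.1 N and distance of saltpot from where it was at the start of the episode below 0.02 m), for 0.2 s.
2. the salt pot stands released in the middle of the trivet (within 15 mm), all three canisters still on the tray (horizontal distance between saltpot and trivet below 0.015 m and z of saltpot in the frame of trivet between 0.004 and 0.012 m and angle between each of saltpot, canister_red, canister_blue, canister_green's own z axis and vertical below 0.1 rad and linear speed of each of saltpot, canister_red, canister_blue, canister_green below 0.02 m/s and contact force between the fingers and saltpot below 0.1 N and x of canister_red in the frame of tray between -0.034 and 0.034 m and y of canister_red in the frame of tray between -0.099 and 0.099 m and z of canister_red in the frame of tray between 0.006 and 0.014 m and contact force between the fingers and canister_red below 0.1 N and x of canister_blue in the frame of tray between -0.034 and 0.034 m and y of canister_blue in the frame of tray between -0.099 and 0.099 m and z of canister_blue in the frame of tray between 0.006 and 0.014 m and contact force between the fingers and canister_blue below 0.1 N and x of canister_green in the frame of tray between -0.034 and 0.034 m and y of canister_green in the frame of tray between -0.099 and 0.099 m and z of canister_green in the frame of tray between 0.006 and 0.014 m and contact force between the fingers and canister_green below 0.1 N), for 0.2 s.
At the end, for the whole second after the job is handed in: Each canister stands upright on the coaster of its own colour, its centre within 12 mm of the coaster's, and the salt pot stands upright on the trivet within 15 mm of its centre, all released and at rest (horizontal distance between saltpot and trivet below 0.015 m and z of saltpot in the frame of trivet between 0.004 and 0.012 m and angle between each of saltpot, canister_red, canister_blue, canister_green's own z axis and vertical below 0.1 rad and linear speed of each of saltpot, canister_red, canister_blue, canister_green below 0.02 m/s and contact force between the fingers and saltpot below 0.1 N and horizontal distance between canister_red and coaster_red below 0.012 m and z of canister_red in the frame of coaster_red between 0 and 0.008 m and contact force between the fingers and canister_red below 0.1 N and horizontal distance between canister_blue and coaster_blue below 0.012 m and z of canister_blue in the frame of coaster_blue between 0 and 0.008 m and contact force between the fingers and canister_blue below 0.1 N and horizontal distance between canister_green and coaster_green below 0.012 m and z of canister_green in the frame of coaster_green between 0 and 0.008 m and contact force between the fingers and canister_green below 0.1 N); the robot touches nothing.
It fails at once if the salt pot or a canister is tipped more than about 34 degrees (angle between any of saltpot, canister_red, canister_blue, canister_green's own z axis and vertical above 0.6 rad).
It also fails if it takes over 152 s, if anything falls off the work surface, if the arm or the gripper's body presses on something with over 40 N, if the wrist force passes 120 N, or if a joint passes its speed limit or range.

ROBOT

A 6-joint arm with a two-finger parallel gripper is mounted at the origin on the work surface. World frame = base frame: x ahead of the robot, y to its left, z up, the work surface at z = 0. Lengths are in mm, angles in rad, forces in N, time in s.
With the tool pointing down it reaches from about 250 to 850 mm from the base axis. Payload 12.5 kg.
Tool frame: the origin (TCP) lies at the very end of the fingers, on their centre line; the grasp point (between the pads) lies 19 mm behind it; z points along the fingers, y is the line along which they close (so a half turn about z gives the same grasp; the last joint's range is limited). The gripper opens to 93 mm and grips with 3 to 60 N. Pads are 15 mm wide; open, the fingers measure 128 mm over their backs; the gripper's body (75 mm by 188 mm) begins 65 mm behind the grasp point.
Start: joints at [-1.287, 0.351, 1.652, -0, 1.139, -0.085], TCP at [198.291, -512.996, 218.633] pointing down, gripper open.
Joint ranges: [-2.75, 2.75], [-0.79, 2.1], [0.01, 2.65], [-1.57, 4.71], [0.07, 3.14], [-2.87, 2.87]. Speed limits (rad/s): [2.22, 2.22, 2.79, 3.14, 3.14, 3.14].

INTERFACE

Orientations are given as a unit quaternion [w, x, y, z].
In Python, from rig import robot gives the robot as it stands.
- The arm moves only by the tool drive_tool, never from a script. Its argument "rows" is a list of rows, each an object of numbers: "dx", "dy", "dz": the shift along the tool's x, y, z in m; "roll": the turn about the tool's z in rad. In form: [{"dx": .., "dy": .., "dz": .., "roll": ..}, ...]. A call has 1 to 12 rows; each row is the pose to reach, as a shift and turn from the pose commanded when the call began, along the tool's axes at that moment; what a row does not reach only later rows make up. A row lasts 1/8 s, in which the tool goes at most 62.5 mm and 10.7 degrees, less where a joint would pass 70% of its speed; a pose out of reach is approached as far as the arm can. A call with a gripper value outside its range is refused whole. "grip" is the closure in counts, from 0 (fully open) to 255 (shut), set as the call begins (left out, the last holds). The fingers move at their own pace and stop on an object; "grip_force" is the grip in N (left out, the last holds). Time passes only in rows, so rows that repeat a pose let the fingers close. It gives the time, the measured TCP pose, the force, the opening and the grip force at its end, in the units of the state.
- robot.sense(): the state, without advancing time (a new reading comes with each control period).
- robot.read_camera(name): name is "scene" or "top" or "wrist"; returns the picture (480x640x3 uint8, red, green, blue); there is no depth.
- robot.calibration(name): a dict with "mtx" (3x3 intrinsics, pixels), "xyz" and "rotation" of the camera in the world; the wrist camera has in their place "tool_from_camera" (4x4, takes a point from camera to tool coordinates, whose origin is the TCP and whose axes are the flange's). Camera axes: x right, y down, z forward; pixel columns grow to the right and rows downward; lengths in mm; the calibration is good to about 2 mm. A picture is of the moment at which its call begins: read the wrist's pose just before it. calibration takes no time and is no camera call.
- robot.hand_in(): hands the job in; it is judged then, once.
Trained networks look in the newest picture that a camera, given by its name, has taken for a name from the list of things; names that differ only in an ending like _2 or _b are one class to them, and where a whole thing is asked for, a point or a joint stands for the part that bears it (a point fixed in the world has none). Each returns a list of dicts, best first, with "score" (0 to 1); they miss things now and then, are a little off and sometimes report something else, mostly with a low value. They report only what shows in the picture. A call takes as long as a camera call.
- robot.find_in(camera, query): "at" ([x, y, z] in mm, in the coordinates of the camera as it stood for that picture, good to about 4 mm: the middle of the surface that is visible of it).
The state is a dict: "time": time; "joint_positions": joint angles; "joint_velocities": joint speeds; "joint_torque": joint torques, N m; "position": TCP position; "eef_rot": TCP orientation; "wrist_force": force on the tool from outside, world axes, zero at the start; "moment": the same for the moment, N m; "width": finger opening in mm; "grip_force": force on a finger pad.
Only numpy, scipy, OpenCV 4.12 (cv2) and the standard library are available. Lean on these libraries where they do the work, as an engineer would, in place of code of your own. Each camera call takes 0.05 s, during which the arm holds its last target. There are 200 camera calls.

## Working session

There is one attempt and no reset: what is moved stays moved. The work goes in short steps, Python scripts to look and compute and a tool call to move; the robot and the scene stay as the last step left them, time stands still between calls to the robot, and variables do not carry over. Pictures are saved under pics/ and viewed, at most 14 in all, crops included, and the job is handed in when it is done.

Besides the shell and the picture viewer there is one more tool, called after "Emit:" as name(argument=value, ...), one argument or row to a line, values as JSON. drive_tool: Moves the arm, as the interface text tells. Its arguments: {"type":"object","properties":{"rows":{"type":"array","items":{"type":"object","properties":{"dx":{"type":"number"},"dy":{"type":"number"},"dz":{"type":"number"},"roll":{"type":"number"}}}},"grip":{"type":"number"},"grip_force":{"type":"number"}},"required":["rows"]}

```bash
mkdir -p pics; ls; cat > h.py <<'E'
import numpy as np, cv2
from rig import robot
from scipy.spatial.transform import Rotation as R
def cam(name):
    c=robot.calibration(name); K=np.array(c["mtx"])
    if "xyz" in c:
        r=np.array(c["rotation"],float); 
        M=r if r.shape==(3,3) else R.from_quat(r,scalar_first=True).as_matrix()
        return K,M,np.array(c["xyz"],float)
    s=robot.sense(); T=np.array(c["tool_from_camera"]); Q=R.from_quat(s["eef_rot"],scalar_first=True).as_matrix()
    return K,Q@T[:3,:3],Q@T[:3,3]+np.array(s["position"])
def pix(name,u,v,z):
    K,M,t=cam(name); d=M@np.linalg.inv(K)@np.array([u,v,1.]); return t+d*(z-t[2])/d[2]
def proj(name,p):
    K,M,t=cam(name); q=K@(M.T@(np.array(p)-t)); return q[:2]/q[2]
def snap(name,f=None):
    im=np.array(robot.read_camera(name)); 
    if f: cv2.imwrite("pics/"+f,im[...,::-1])
    return im
E
python3 - <<'E'
from h import *
s=robot.sense(); print({k:np.round(v,3).tolist() for k,v in s.items()})
print(R.from_quat(s["eef_rot"],scalar_first=True).as_matrix().round(3))
for c in("top","scene"):
    snap(c,c+"0.png"); K,M,t=cam(c); print(c,t,M.round(2).tolist(),K.tolist())
    for n in "board tray trivet saltpot canister_red canister_blue canister_green coaster_red coaster_blue coaster_green".split():
        r=robot.find_in(c,n)
        print(n,[(round(x["score"],2),(M@np.array(x["at"])+t).round(0).tolist(),(K@np.array(x["at"])/x["at"][2])[:2].round().tolist()) for x in r[:3]])
E
```

```text
pics
{'time': 0.0, 'joint_positions': [-1.287, 0.351, 1.652, 0.0, 1.139, -0.085], 'joint_velocities': [-0.001, 0.001, 0.001, 0.0, -0.001, 0.002], 'joint_torque': [0.0, -49.732, -28.525, 0.07, 0.026, -0.0], 'position': [198.196, -512.674, 218.119], 'eef_rot': [-0.001, 0.983, 0.183, -0.0], 'wrist_force': [-0.282, -0.37, -0.831], 'moment': [0.016, -0.021, 0.037], 'grip_force': 0.0, 'width': 92.775}
[[ 0.933  0.36  -0.   ]
 [ 0.36  -0.933  0.001]
 [ 0.    -0.001 -1.   ]]
top [ 352.76464433   10.3799593  1151.43085601] [[-0.02, -0.99, 0.13], [-1.0, 0.02, 0.01], [-0.01, -0.13, -0.99]] [[610.0621774099582, 0.0, 318.70931488431836], [0.0, 610.0621774099582, 239.3128240193936], [0.0, 0.0, 1.0]]
board [(0.66, [556.0, 8.0, 51.0], [324.0, 210.0]), (0.59, [511.0, 14.0, 6.0], [321.0, 238.0])]
tray [(0.68, [485.0, -305.0, 5.0], [491.0, 248.0])]
trivet [(0.91, [501.0, 304.0, 7.0], [168.0, 246.0])]
saltpot [(0.69, [555.0, 9.0, 51.0], [324.0, 211.0])]
canister_red [(0.56, [527.0, 75.0, 124.0], [285.0, 220.0])]
canister_blue [(0.93, [536.0, -65.0, 120.0], [367.0, 214.0])]
canister_green [(0.94, [471.0,
[... 438 characters left out ...]
0.89, [620.0, 41.0, 16.0], [314.0, 291.0])]
tray [(0.71, [501.0, -294.0, 7.0], [225.0, 227.0]), (0.33, [510.0, 305.0, 5.0], [457.0, 310.0])]
trivet []
saltpot [(0.57, [570.0, 15.0, 47.0], [317.0, 263.0])]
canister_red [(0.81, [560.0, 89.0, 91.0], [351.0, 254.0]), (0.69, [544.0, 113.0, 11.0], [363.0, 286.0]), (0.66, [500.0, -298.0, 11.0], [224.0, 224.0])]
canister_blue [(0.58, [568.0, -54.0, 86.0], [289.0, 238.0])]
canister_green [(0.57, [503.0, 9.0, 98.0], [331.0, 228.0]), (0.3, [497.0, -296.0, 10.0], [225.0, 225.0])]
coaster_red [(0.65, [541.0, 117.0, 6.0], [365.0, 287.0])]
coaster_blue [(0.37, [500.0, -294.0, 5.0], [225.0, 227.0])]
coaster_green [(0.45, [511.0, 22.0, 9.0], [333.0, 266.0])]
```

```bash
python3 -c "print()"; ls pics
```

```text
scene0.png
top0.png
```

View pics/top0.png

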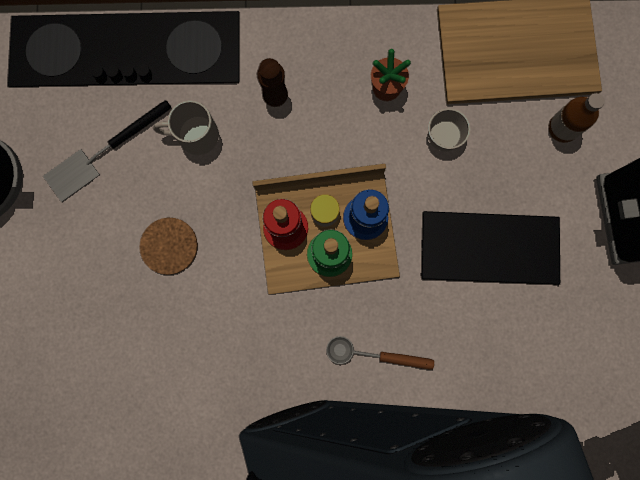

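View pics/scene0.png

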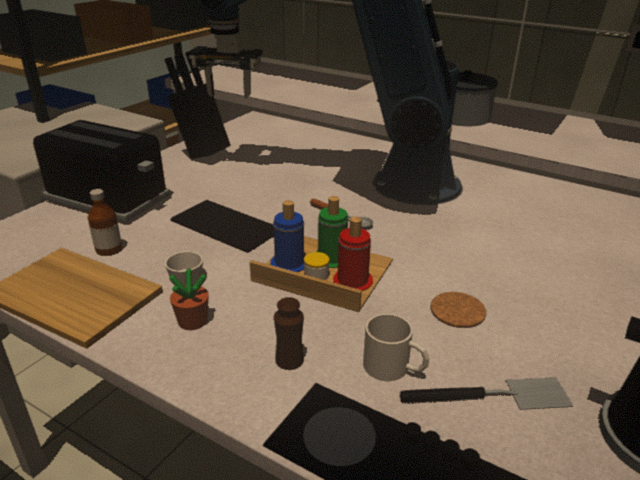

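The top view shows the board near (327,235) with red (284,222), blue (369,214), green (330,252) and the yellow pot (325,209). The tray is near (490,248) and the trivet at (168,246). Next I'll refine these positions by segmentation.

```bash
cat >> h.py <<'E'
def blobs(im,lo,hi,amin=30):
    m=cv2.inRange(cv2.cvtColor(im,cv2.COLOR_RGB2HSV),np.array(lo),np.array(hi))
    cs,_=cv2.findContours(m,cv2.RETR_EXTERNAL,cv2.CHAIN_APPROX_NONE)
    return sorted([c for c in cs if cv2.contourArea(c)>amin],key=cv2.contourArea,reverse=True)
E
python3 - <<'E'
from h import *
im=snap("top")
def box(c,z):
    pts=np.array([pix("top",*p,z)[:2] for p in c[:,0,:].astype(float)],np.float32)
    return [np.round(x,1) for x in cv2.minAreaRect(pts)]
t=[c for c in blobs(im,(0,0,0),(180,255,28),2000)]
for c in t:
    if 420<c[:,0,0].mean()<560 and c[:,0,1].mean()>180: print("tray",box(c,10))
sub=im.copy(); sub[:, :120]=0; sub[:,215:]=0; sub[:210]=0; sub[285:]=0
hsv=cv2.cvtColor(im,cv2.COLOR_RGB2HSV)
print("hsv trivet",hsv[246,168],"bg",hsv[300,168],"knob",hsv[213,281],hsv[203,373],hsv[244,331],"pot",hsv[209,325],"wood",hsv[280,300])
for c in blobs(sub,(5,90,30),(25,255,255),500)[:1]:
    pts=np.array([pix("top",*p,8)[:2] for p in c[:,0,:].astype(float)],np.float32); print("trivet",cv2.minEnclosingCircle(pts),box(c,8))
for c in blobs(im,(24,150,80),(35,255,255),100)[:2]: print("pot",c[:,0].mean(0),box(c,52))
for n,(u,v) in dict(red=(281,213),blue=(373,203),green=(331,244)).items(): print(n,pix("top",u,v,158).round(1))
for u,v in((253,183),(384,167),(268,293),(399,277)): print("corner",pix("top",u,v,8).round(0))
cv2.imwrite("pics/crop.png",cv2.resize(im[160:300,240:410],None,fx=4,fy=4,interpolation=cv2.INTER_CUBIC)[...,::-1])
E
```

```text
tray [array([ 140.2, -148. ]), array([632. , 136.2]), np.float64(89.2)]
tray [array([ 486.7, -303. ]), array([257.9, 129.3]), np.float64(86.5)]
hsv trivet [ 13 145  95] bg [ 13  47 126] knob [ 16 131 136] [ 16 132 129] [ 16 132 137] pot [ 28 164 138] wood [ 16 131 123]
trivet ((501.4649963378906, 304.75421142578125), 55.227935791015625) [array([501.6, 304.3]), array([109.6, 107.2]), np.float64(45.1)]
pot [324.64556962 208.12658228] [array([560.1,   7.3]), array([49.5, 48.4]), np.float64(88.9)]
red [533.   79.7 158. ]
blue [547.  -72.8 158. ]
green [479.8  -2.  158. ]
corner [620. 143.   8.]
corner [ 646. -108.    8.]
corner [409. 116.   8.]
corner [ 434. -130.    8.]
```

View pics/crop.png

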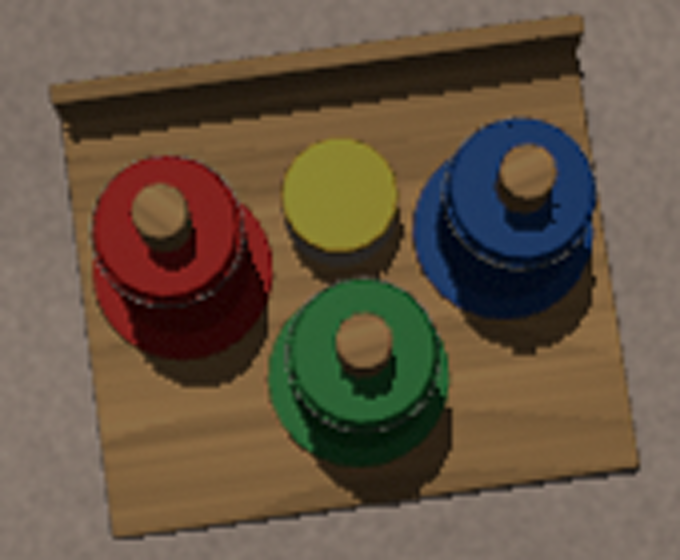

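The crop confirms the knob tops at full-image pixels red (280.2,213.5), blue (371.7,202.7) and green (330.7,244.5). I'll start by aligning the tool with the world axes.

Emit:
drive_tool(
  rows=[
    {"dz": -0.03, "roll": 0.15},
    {"dz": -0.06, "roll": 0.3},
    {"dz": -0.08, "roll": 0.368},
    {"dz": -0.08, "roll": 0.368},
  ],
  grip=110,
  grip_force=30,
)

```text
invalid input
```

Emit:
drive_tool(
  rows=[
    {"dx": 0, "dy": 0, "dz": -0.03, "roll": 0.15},
    {"dx": 0, "dy": 0, "dz": -0.06, "roll": 0.3},
    {"dx": 0, "dy": 0, "dz": -0.08, "roll": 0.368},
    {"dx": 0, "dy": 0, "dz": -0.08, "roll": 0.368},
  ],
  grip=110,
  grip_force=30,
)

```text
time: 1.65
position: [198.4, -513.5, 299.7]
eef_rot: [0.001, 1.0, 0.001, 0.0]
wrist_force: [-0.4, 0.1, -0.3]
width: 57.2
grip_force: 0.0
```

Emit:
drive_tool(
  rows=[
    {"dx": 0.02, "dy": -0.026, "dz": 0, "roll": 0},
    {"dx": 0.06, "dy": -0.076, "dz": 0, "roll": 0},
    {"dx": 0.098, "dy": -0.124, "dz": 0, "roll": 0},
    {"dx": 0.135, "dy": -0.171, "dz": 0, "roll": 0},
    {"dx": 0.172, "dy": -0.218, "dz": 0, "roll": 0},
    {"dx": 0.209, "dy": -0.265, "dz": 0, "roll": 0},
    {"dx": 0.246, "dy": -0.312, "dz": 0, "roll": 0},
    {"dx": 0.283, "dy": -0.358, "dz": 0, "roll": 0},
    {"dx": 0.315, "dy": -0.398, "dz": 0, "roll": 0},
    {"dx": 0.338, "dy": -0.427, "dz": 0, "roll": 0},
    {"dx": 0.348, "dy": -0.44, "dz": 0, "roll": 0},
    {"dx": 0.348, "dy": -0.44, "dz": 0, "roll": 0},
  ],
)

```text
time: 3.15
position: [545.8, -72.6, 297.8]
eef_rot: [-0.0, 1.0, 0.001, -0.001]
wrist_force: [-0.6, -0.1, 0.0]
width: 53.0
grip_force: 0.0
```

```bash
python3 - <<'E'
from h import *
print(robot.sense()["position"]); K,M,t=cam("wrist"); print(t,M.round(2).tolist())
snap("wrist","w1.png")
for n in "saltpot canister_red canister_blue canister_green coaster_red coaster_blue coaster_green".split():
    r=robot.find_in("wrist",n)
    print(n,[(round(x["score"],2),(M@np.array(x["at"])+t).round(0).tolist()) for x in r[:2]])
for p in((546,-73,158),(532,80,158),(479,-2,158),(559,7,52)): print(proj("wrist",p).round())
E
```

```text
[545.7671321  -72.55130623 297.7716969 ]
[625.28959201 -72.95359763 465.1126073 ] [[0.0, -0.96, -0.29], [-1.0, -0.0, -0.0], [0.0, 0.29, -0.96]]
saltpot [(0.61, [566.0, 2.0, 50.0])]
canister_red [(0.65, [543.0, 68.0, 123.0])]
canister_blue []
canister_green [(0.75, [490.0, -17.0, 124.0])]
coaster_red [(0.58, [551.0, 56.0, 15.0])]
coaster_blue [(0.55, [574.0, -68.0, 10.0])]
coaster_green [(0.57, [507.0, -8.0, 12.0])]
[316. 226.]
[149. 240.]
[242. 293.]
[249. 193.]
```

View pics/w1.png

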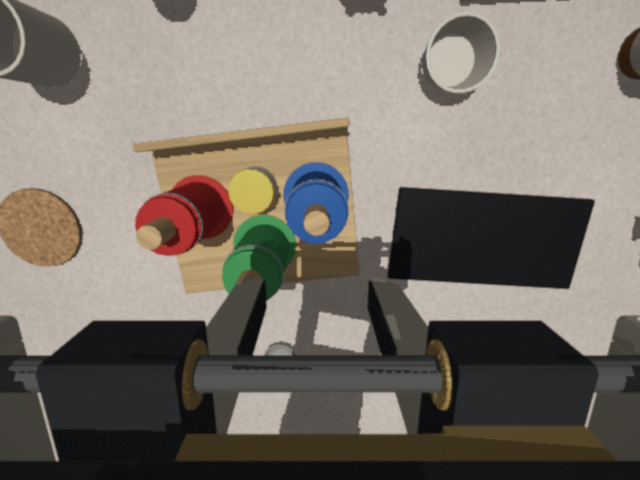

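The wrist view puts the blue knob at (316,225), which matches the prediction within a pixel. I'll descend and grip.

Emit:
drive_tool(
  rows=[
    {"dx": 0, "dy": 0, "dz": 0.04, "roll": 0},
    {"dx": 0, "dy": 0, "dz": 0.09, "roll": 0},
    {"dx": 0, "dy": 0, "dz": 0.13, "roll": 0},
    {"dx": 0, "dy": 0, "dz": 0.155, "roll": 0},
    {"dx": 0, "dy": 0, "dz": 0.17, "roll": 0},
    {"dx": 0, "dy": 0, "dz": 0.17, "roll": 0},
  ],
)

```text
time: 4.3
position: [545.7, -72.8, 128.3]
eef_rot: [-0.0, 1.0, 0.0, -0.001]
wrist_force: [-0.2, 0.4, 0.7]
width: 53.0
grip_force: 0.0
```

Emit:
drive_tool(
  rows=[
    {"dx": 0, "dy": 0, "dz": 0, "roll": 0},
    {"dx": 0, "dy": 0, "dz": 0, "roll": 0},
    {"dx": 0, "dy": 0, "dz": 0, "roll": 0},
    {"dx": 0, "dy": 0, "dz": 0, "roll": 0},
    {"dx": 0, "dy": 0, "dz": 0, "roll": 0},
    {"dx": 0, "dy": 0, "dz": 0, "roll": 0},
  ],
  grip=255,
  grip_force=30,
)

```text
time: 5.05
position: [546.2, -72.6, 129.0]
eef_rot: [-0.0, 1.0, 0.0, 0.0]
wrist_force: [-0.3, 2.9, 5.2]
width: 24.0
grip_force: 30.0
```

Emit:
drive_tool(
  rows=[
    {"dx": 0, "dy": 0, "dz": -0.02, "roll": 0},
    {"dx": 0, "dy": 0, "dz": -0.065, "roll": 0},
    {"dx": 0, "dy": 0, "dz": -0.115, "roll": 0},
    {"dx": 0, "dy": 0, "dz": -0.155, "roll": 0},
    {"dx": -0.003, "dy": 0.015, "dz": -0.175, "roll": 0},
    {"dx": -0.011, "dy": 0.055, "dz": -0.175, "roll": 0},
    {"dx": -0.021, "dy": 0.105, "dz": -0.175, "roll": 0},
    {"dx": -0.033, "dy": 0.16, "dz": -0.175, "roll": 0},
    {"dx": -0.045, "dy": 0.215, "dz": -0.175, "roll": 0},
    {"dx": -0.055, "dy": 0.265, "dz": -0.175, "roll": 0},
    {"dx": -0.062, "dy": 0.298, "dz": -0.175, "roll": 0},
    {"dx": -0.064, "dy": 0.308, "dz": -0.175, "roll": 0},
  ],
)

```text
time: 6.55
position: [481.2, -382.3, 302.4]
eef_rot: [-0.001, 1.0, -0.001, -0.001]
wrist_force: [0.1, -0.2, -3.6]
width: 23.5
grip_force: 30.0
```

Emit:
drive_tool(
  rows=[
    {"dx": 0, "dy": 0, "dz": 0.01, "roll": 0},
    {"dx": 0, "dy": 0, "dz": 0.05, "roll": 0},
    {"dx": 0, "dy": 0, "dz": 0.095, "roll": 0},
    {"dx": 0, "dy": 0, "dz": 0.135, "roll": 0},
    {"dx": 0, "dy": 0, "dz": 0.16, "roll": 0},
    {"dx": 0, "dy": 0, "dz": 0.17, "roll": 0},
    {"dx": 0, "dy": 0, "dz": 0.174, "roll": 0},
    {"dx": 0, "dy": 0, "dz": 0.1765, "roll": 0},
    {"dx": 0, "dy": 0, "dz": 0.1765, "roll": 0},
  ],
)

```text
time: 7.68
position: [482.4, -380.9, 127.8]
eef_rot: [0.0, 1.0, 0.0, 0.0]
wrist_force: [-0.0, -0.4, -2.7]
width: 23.5
grip_force: 30.0
```

Emit:
drive_tool(
  rows=[
    {"dx": 0, "dy": 0, "dz": 0.001, "roll": 0},
    {"dx": 0, "dy": 0, "dz": 0.001, "roll": 0},
  ],
)

```text
time: 7.92
position: [482.6, -381.0, 127.0]
eef_rot: [0.0, 1.0, 0.0, 0.001]
wrist_force: [-0.3, 1.7, 3.6]
width: 23.4
grip_force: 30.0
```

Emit:
drive_tool(
  rows=[
    {"dx": 0, "dy": 0, "dz": 0, "roll": 0},
    {"dx": 0, "dy": 0, "dz": 0, "roll": 0},
    {"dx": 0, "dy": 0, "dz": 0, "roll": 0},
    {"dx": 0, "dy": 0, "dz": 0, "roll": 0},
    {"dx": 0, "dy": 0, "dz": -0.02, "roll": 0},
    {"dx": 0, "dy": 0, "dz": -0.07, "roll": 0},
    {"dx": 0, "dy": 0, "dz": -0.12, "roll": 0},
    {"dx": 0, "dy": 0, "dz": -0.16, "roll": 0},
    {"dx": 0, "dy": 0, "dz": -0.174, "roll": 0},
  ],
  grip=110,
)

```text
time: 9.05
position: [482.6, -381.2, 302.4]
eef_rot: [0.001, 1.0, 0.0, 0.001]
wrist_force: [0.6, 0.1, -0.7]
width: 52.9
grip_force: 0.0
```

Emit:
drive_tool(
  rows=[
    {"dx": 0, "dy": -0.02, "dz": 0, "roll": 0},
    {"dx": 0, "dy": -0.07, "dz": 0, "roll": 0},
    {"dx": 0, "dy": -0.125, "dz": 0, "roll": 0},
    {"dx": 0, "dy": -0.18, "dz": 0, "roll": 0},
    {"dx": -0.001, "dy": -0.235, "dz": 0, "roll": 0},
    {"dx": -0.002, "dy": -0.29, "dz": 0, "roll": 0},
    {"dx": -0.003, "dy": -0.335, "dz": 0, "roll": 0},
    {"dx": -0.003, "dy": -0.365, "dz": 0, "roll": 0},
    {"dx": -0.003, "dy": -0.379, "dz": 0, "roll": 0},
    {"dx": -0.003, "dy": -0.379, "dz": 0, "roll": 0},
    {"dx": -0.003, "dy": -0.379, "dz": 0, "roll": 0},
  ],
)

```text
time: 10.42
position: [478.7, -2.5, 299.7]
eef_rot: [0.0, 1.0, 0.0, -0.0]
wrist_force: [0.2, 0.8, -0.2]
width: 52.8
grip_force: 0.0
```

```bash
python3 - <<'E'
from h import *
print(robot.sense()["position"]); K,M,t=cam("wrist")
snap("wrist","w2.png")
for n in "coaster_red coaster_blue coaster_green canister_blue".split():
    r=robot.find_in("wrist",n)
    print(n,[(round(x["score"],2),(M@np.array(x["at"])+t).round(0).tolist()) for x in r[:2]])
for p in((532,80,158),(479,-2,158),(559,7,52),(482,-381,156)): print(proj("wrist",p).round())
im=snap("wrist")
for c in blobs(im,(100,120,40),(125,255,255),300)[:3]: 
    for z in (12,):
        pts=np.array([pix("wrist",*p,z)[:2] for p in c[:,0,:].astype(float)],np.float32); print("blue",c[:,0].mean(0),cv2.minEnclosingCircle(pts))
im=snap("top")
for c in blobs(im,(100,120,40),(125,255,255),150)[:3]: 
    pts=np.array([pix("top",*p,12)[:2] for p in c[:,0,:].astype(float)],np.float32); print("top blue",c[:,0].mean(0),cv2.minEnclosingCircle(pts))
E
```

```text
[478.73765462  -2.48523927 299.67869604]
coaster_red [(0.86, [538.0, 52.0, 15.0]), (0.39, [538.0, 76.0, 122.0])]
coaster_blue [(0.94, [547.0, -70.0, 10.0])]
coaster_green [(0.58, [504.0, 1.0, 12.0]), (0.53, [567.0, 4.0, 50.0])]
canister_blue []
[221. 166.]
[315. 225.]
[308. 134.]
[729. 222.]
blue [371.34920635 141.58201058] ((549.2408447265625, -72.09590911865234), 41.86996841430664)
blue [615.53092784 197.08247423] ((473.36383056640625, -398.15093994140625), 53.14149475097656)
top blue [549.28813559 241.53389831] ((497.72076416015625, -415.05865478515625), 36.33998107910156)
```

View pics/w2.png

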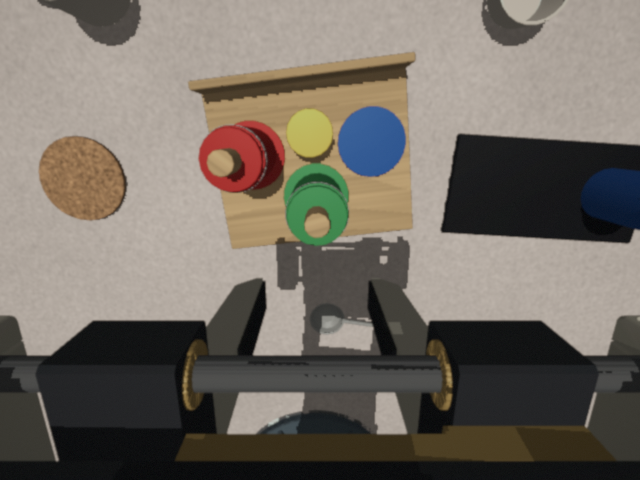

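The wrist view shows the blue coaster clear at (371,141), the green knob at (317,225), and blue standing on the tray.

Emit:
drive_tool(
  rows=[
    {"dx": 0, "dy": 0.001, "dz": 0.04, "roll": 0},
    {"dx": 0, "dy": 0.001, "dz": 0.09, "roll": 0},
    {"dx": 0, "dy": 0.001, "dz": 0.135, "roll": 0},
    {"dx": 0, "dy": 0.001, "dz": 0.16, "roll": 0},
    {"dx": 0, "dy": 0.001, "dz": 0.1715, "roll": 0},
    {"dx": 0, "dy": 0.001, "dz": 0.1715, "roll": 0},
  ],
)

```text
time: 11.52
position: [478.9, -2.8, 128.6]
eef_rot: [-0.0, 1.0, 0.0, -0.0]
wrist_force: [-0.7, -0.4, 0.7]
width: 52.4
grip_force: 0.0
```

Emit:
drive_tool(
  rows=[
    {"dx": 0, "dy": 0, "dz": 0, "roll": 0},
    {"dx": 0, "dy": 0, "dz": 0, "roll": 0},
    {"dx": 0, "dy": 0, "dz": 0, "roll": 0},
    {"dx": 0, "dy": 0, "dz": 0, "roll": 0},
    {"dx": 0, "dy": 0, "dz": 0, "roll": 0},
    {"dx": 0, "dy": 0, "dz": 0, "roll": 0},
  ],
  grip=255,
)

```text
time: 12.28
position: [479.1, -2.7, 129.0]
eef_rot: [-0.0, 1.0, 0.0, 0.0]
wrist_force: [-0.7, 0.9, 5.3]
width: 23.3
grip_force: 30.0
```

Emit:
drive_tool(
  rows=[
    {"dx": 0, "dy": 0, "dz": -0.02, "roll": 0},
    {"dx": 0, "dy": 0, "dz": -0.065, "roll": 0},
    {"dx": 0, "dy": 0, "dz": -0.115, "roll": 0},
    {"dx": 0, "dy": 0, "dz": -0.155, "roll": 0},
    {"dx": 0, "dy": 0.015, "dz": -0.175, "roll": 0},
    {"dx": 0.001, "dy": 0.055, "dz": -0.175, "roll": 0},
    {"dx": 0.003, "dy": 0.105, "dz": -0.175, "roll": 0},
    {"dx": 0.005, "dy": 0.16, "dz": -0.175, "roll": 0},
    {"dx": 0.006, "dy": 0.215, "dz": -0.175, "roll": 0},
    {"dx": 0.007, "dy": 0.26, "dz": -0.175, "roll": 0},
    {"dx": 0.008, "dy": 0.29, "dz": -0.175, "roll": 0},
    {"dx": 0.008, "dy": 0.3, "dz": -0.175, "roll": 0},
  ],
)

```text
time: 13.78
position: [486.6, -304.0, 302.6]
eef_rot: [-0.001, 1.0, -0.0, -0.001]
wrist_force: [0.1, 1.2, -3.0]
width: 23.4
grip_force: 30.0
```

Emit:
drive_tool(
  rows=[
    {"dx": 0, "dy": 0, "dz": 0.01, "roll": 0},
    {"dx": 0, "dy": 0, "dz": 0.05, "roll": 0},
    {"dx": 0, "dy": 0, "dz": 0.095, "roll": 0},
    {"dx": 0, "dy": 0, "dz": 0.135, "roll": 0},
    {"dx": 0, "dy": 0, "dz": 0.16, "roll": 0},
    {"dx": 0, "dy": 0, "dz": 0.17, "roll": 0},
    {"dx": 0, "dy": 0, "dz": 0.174, "roll": 0},
    {"dx": 0, "dy": 0, "dz": 0.1765, "roll": 0},
    {"dx": 0, "dy": 0, "dz": 0.1775, "roll": 0},
    {"dx": 0, "dy": 0, "dz": 0.1775, "roll": 0},
  ],
)

```text
time: 15.02
position: [487.5, -303.0, 127.0]
eef_rot: [0.0, 1.0, 0.0, 0.001]
wrist_force: [-0.3, 1.4, 3.4]
width: 23.6
grip_force: 30.0
```

Emit:
drive_tool(
  rows=[
    {"dx": 0, "dy": 0, "dz": 0, "roll": 0},
    {"dx": 0, "dy": 0, "dz": 0, "roll": 0},
    {"dx": 0, "dy": 0, "dz": 0, "roll": 0},
    {"dx": 0, "dy": 0, "dz": 0, "roll": 0},
    {"dx": 0, "dy": 0, "dz": -0.02, "roll": 0},
    {"dx": 0, "dy": 0, "dz": -0.07, "roll": 0},
    {"dx": 0, "dy": 0, "dz": -0.12, "roll": 0},
    {"dx": 0, "dy": 0, "dz": -0.16, "roll": 0},
    {"dx": 0, "dy": 0, "dz": -0.174, "roll": 0},
  ],
  grip=110,
)

```text
time: 16.15
position: [487.6, -303.1, 302.3]
eef_rot: [0.001, 1.0, 0.0, 0.001]
wrist_force: [0.3, -0.6, -1.4]
width: 53.1
grip_force: 0.0
```

Emit:
drive_tool(
  rows=[
    {"dx": 0.002, "dy": -0.02, "dz": 0, "roll": 0},
    {"dx": 0.008, "dy": -0.07, "dz": 0, "roll": 0},
    {"dx": 0.015, "dy": -0.125, "dz": 0, "roll": 0},
    {"dx": 0.022, "dy": -0.18, "dz": 0, "roll": 0},
    {"dx": 0.028, "dy": -0.235, "dz": 0, "roll": 0},
    {"dx": 0.035, "dy": -0.29, "dz": 0, "roll": 0},
    {"dx": 0.04, "dy": -0.335, "dz": 0, "roll": 0},
    {"dx": 0.044, "dy": -0.368, "dz": 0, "roll": 0},
    {"dx": 0.046, "dy": -0.383, "dz": 0, "roll": 0},
    {"dx": 0.046, "dy": -0.383, "dz": 0, "roll": 0},
    {"dx": 0.046, "dy": -0.383, "dz": 0, "roll": 0},
  ],
)

```text
time: 17.52
position: [532.6, 79.4, 299.7]
eef_rot: [0.0, 1.0, 0.0, -0.0]
wrist_force: [-0.0, -1.4, -0.4]
width: 52.8
grip_force: 0.0
```

```bash
python3 - <<'E'
from h import *
print(robot.sense()["position"])
im=snap("wrist")
def coast(lo,hi):
    for c in blobs(im,lo,hi,300)[:2]: 
        pts=np.array([pix("wrist",*p,12)[:2] for p in c[:,0,:].astype(float)],np.float32); print(lo,c[:,0].mean(0),cv2.minEnclosingCircle(pts),cv2.fitEllipse(pts))
coast((100,120,40),(125,255,255)); coast((45,100,30),(80,255,255))
c=blobs(im,(24,150,80),(35,255,255),100)[0]
pts=np.array([pix("wrist",*p,52)[:2] for p in c[:,0,:].astype(float)],np.float32); print("pot",cv2.minEnclosingCircle(pts))
print(proj("wrist",(533,80,158)))
u,v=proj("wrist",(533,80,158)).astype(int)
k=im[v-60:v+60,u-80:u+80].copy(); cv2.imwrite("pics/k3.png",cv2.resize(k,None,fx=4,fy=4)[...,::-1])
E
```

```text
[532.58278108  79.44380145 299.70994192]
(100, 120, 40) [432.39664804 184.16201117] ((549.4253540039062, -71.90186309814453), 41.78989028930664) ((549.5713500976562, -72.24806213378906), (81.59211730957031, 81.95689392089844), 95.256103515625)
(45, 100, 30) [612.86138614 238.03960396] ((467.86700439453125, -325.85516357421875), 62.44740676879883) ((477.93878173828125, -322.7396240234375), (71.55597686767578, 114.60406494140625), 142.1817626953125)
(45, 100, 30) [376.46783626 234.88304094] ((480.6377868652344, -2.028414249420166), 42.49703598022461) ((480.7152099609375, -2.346395969390869), (82.68492126464844, 83.04489135742188), 178.2448272705078)Traceback (most recent call last):
  File "<stdin>", line 8, in <module>
IndexError: list index out of range
```

Emit:
drive_tool(
  rows=[
    {"dx": 0, "dy": 0, "dz": 0.04, "roll": 0},
    {"dx": 0, "dy": 0, "dz": 0.09, "roll": 0},
    {"dx": 0, "dy": 0, "dz": 0.135, "roll": 0},
    {"dx": 0, "dy": 0, "dz": 0.16, "roll": 0},
    {"dx": 0, "dy": 0, "dz": 0.1715, "roll": 0},
    {"dx": 0, "dy": 0, "dz": 0.1715, "roll": 0},
  ],
)

```text
time: 18.32
position: [532.9, 79.8, 128.7]
eef_rot: [0.0, 1.0, 0.0, -0.0]
wrist_force: [0.7, -0.5, 0.9]
width: 52.7
grip_force: 0.0
```

Emit:
drive_tool(
  rows=[
    {"dx": 0, "dy": 0, "dz": 0, "roll": 0},
    {"dx": 0, "dy": 0, "dz": 0, "roll": 0},
    {"dx": 0, "dy": 0, "dz": 0, "roll": 0},
    {"dx": 0, "dy": 0, "dz": 0, "roll": 0},
    {"dx": 0, "dy": 0, "dz": 0, "roll": 0},
    {"dx": 0, "dy": 0, "dz": 0, "roll": 0},
  ],
  grip=255,
)

```text
time: 19.08
position: [533.1, 80.4, 129.0]
eef_rot: [-0.0, 1.0, 0.0, 0.0]
wrist_force: [-0.6, 2.4, 5.2]
width: 23.2
grip_force: 30.0
```

Emit:
drive_tool(
  rows=[
    {"dx": 0, "dy": 0, "dz": -0.02, "roll": 0},
    {"dx": 0, "dy": 0, "dz": -0.065, "roll": 0},
    {"dx": 0, "dy": 0, "dz": -0.115, "roll": 0},
    {"dx": 0, "dy": 0, "dz": -0.155, "roll": 0},
    {"dx": -0.002, "dy": 0.015, "dz": -0.175, "roll": 0},
    {"dx": -0.007, "dy": 0.055, "dz": -0.175, "roll": 0},
    {"dx": -0.014, "dy": 0.105, "dz": -0.175, "roll": 0},
    {"dx": -0.021, "dy": 0.16, "dz": -0.175, "roll": 0},
    {"dx": -0.029, "dy": 0.215, "dz": -0.175, "roll": 0},
    {"dx": -0.036, "dy": 0.265, "dz": -0.175, "roll": 0},
    {"dx": -0.04, "dy": 0.296, "dz": -0.175, "roll": 0},
    {"dx": -0.041, "dy": 0.305, "dz": -0.175, "roll": 0},
  ],
)

```text
time: 20.58
position: [491.3, -226.1, 302.7]
eef_rot: [-0.0, 1.0, -0.001, -0.001]
wrist_force: [0.5, 1.0, -2.4]
width: 23.3
grip_force: 30.0
```

Emit:
drive_tool(
  rows=[
    {"dx": 0, "dy": 0, "dz": 0.01, "roll": 0},
    {"dx": 0, "dy": 0, "dz": 0.05, "roll": 0},
    {"dx": 0, "dy": 0, "dz": 0.095, "roll": 0},
    {"dx": 0, "dy": 0, "dz": 0.135, "roll": 0},
    {"dx": 0, "dy": 0, "dz": 0.16, "roll": 0},
    {"dx": 0, "dy": 0, "dz": 0.17, "roll": 0},
    {"dx": 0, "dy": 0, "dz": 0.174, "roll": 0},
    {"dx": 0, "dy": 0, "dz": 0.1765, "roll": 0},
    {"dx": 0, "dy": 0, "dz": 0.1775, "roll": 0},
    {"dx": 0, "dy": 0, "dz": 0.1775, "roll": 0},
  ],
)

```text
time: 21.82
position: [492.5, -224.9, 127.0]
eef_rot: [0.0, 1.0, 0.0, 0.001]
wrist_force: [0.0, 1.4, 3.3]
width: 23.2
grip_force: 30.0
```

Emit:
drive_tool(
  rows=[
    {"dx": 0, "dy": 0, "dz": 0, "roll": 0},
    {"dx": 0, "dy": 0, "dz": 0, "roll": 0},
    {"dx": 0, "dy": 0, "dz": 0, "roll": 0},
    {"dx": 0, "dy": 0, "dz": 0, "roll": 0},
    {"dx": 0, "dy": 0, "dz": -0.02, "roll": 0},
    {"dx": 0, "dy": 0, "dz": -0.07, "roll": 0},
    {"dx": 0, "dy": 0, "dz": -0.12, "roll": 0},
    {"dx": 0, "dy": 0, "dz": -0.16, "roll": 0},
    {"dx": 0, "dy": 0, "dz": -0.174, "roll": 0},
  ],
  grip=110,
)

```text
time: 22.95
position: [492.6, -225.0, 302.2]
eef_rot: [0.001, 1.0, 0.0, 0.001]
wrist_force: [-0.8, -0.1, -1.0]
width: 52.9
grip_force: 0.0
```

Emit:
drive_tool(
  rows=[
    {"dx": 0.005, "dy": -0.018, "dz": 0, "roll": 0},
    {"dx": 0.018, "dy": -0.062, "dz": 0, "roll": 0},
    {"dx": 0.033, "dy": -0.115, "dz": 0, "roll": 0},
    {"dx": 0.048, "dy": -0.166, "dz": 0, "roll": 0},
    {"dx": 0.06, "dy": -0.208, "dz": 0, "roll": 0},
    {"dx": 0.066, "dy": -0.229, "dz": 0, "roll": 0},
    {"dx": 0.067, "dy": -0.232, "dz": 0, "roll": 0},
    {"dx": 0.067, "dy": -0.232, "dz": 0, "roll": 0},
  ],
  grip=0,
)

```text
time: 23.95
position: [558.4, 7.3, 299.1]
eef_rot: [-0.0, 1.0, 0.001, -0.001]
wrist_force: [-0.3, -0.1, 0.0]
width: 93.0
grip_force: 0.0
```

```bash
cat >> h.py <<'E'
HS=dict(blue=((100,110,30),(125,255,255)),green=((45,90,25),(85,255,255)),red=((172,120,40),(180,255,255)),red0=((0,150,40),(6,255,255)),yellow=((22,120,60),(36,255,255)))
def circ(im,cm,col,z,amin=300):
    for c in blobs(im,*HS[col],amin)[:3]:
        pts=np.array([pix(cm,*p,z)[:2] for p in c[:,0,:].astype(float)],np.float32)
        e=cv2.fitEllipse(pts); print(col,"px",c[:,0].mean(0).round(),"xy",np.round(e[0],1),"d",np.round(e[1],1))
E
python3 - <<'E'
from h import *
print(robot.sense()["position"])
im=snap("wrist","w4.png")
for c in("blue","green","red","red0"): circ(im,"wrist",c,12)
circ(im,"wrist","yellow",52)
snap("top","t4.png")
E
```

```text
[558.40528736   7.28793187 299.06776898]
blue px [376. 204.] xy [549.6 -72.4] d [82.  82.2]
blue px [618. 244.] xy [ 493.5 -407.6] d [36.7 97.7]
green px [323. 253.] xy [481.   -2.7] d [83.2 83.4]
green px [602. 278.] xy [ 445.2 -392.7] d [80.7 89.8]
green px [565. 246.] xy [ 488.7 -334.8] d [ 54.  101.8]
red0 px [261. 216.] xy [533.1  79.7] d [82.8 83.4]
red0 px [530. 272.] xy [ 454.  -291.4] d [79.5 86.6]
red0 px [492. 248.] xy [ 488.2 -237.5] d [73.4 90.9]Traceback (most recent call last):
  File "<stdin>", line 5, in <module>
  File "h.py", line 27, in circ
    pts=np.array([pix(cm,*p,z)[:2] for p in c[:,0,:].astype(float)],np.float32)
                  ~~~^^^^^^^^^
  File "h.py", line 13, in pix
    K,M,t=cam(name); d=M@np.linalg.inv(K)@np.array([u,v,1.]); return t+d*(z-t[2])/d[2]
          ~~~^^^^^^
  File "h.py", line 10, in cam
    s=robot.sense(); T=np.array(c["tool_from_camera"]); Q=R.from_quat(s["eef_rot"],scalar_first=True).as_matrix()
ValueError: time passes only in moves, steps and waits
```

View pics/w4.png

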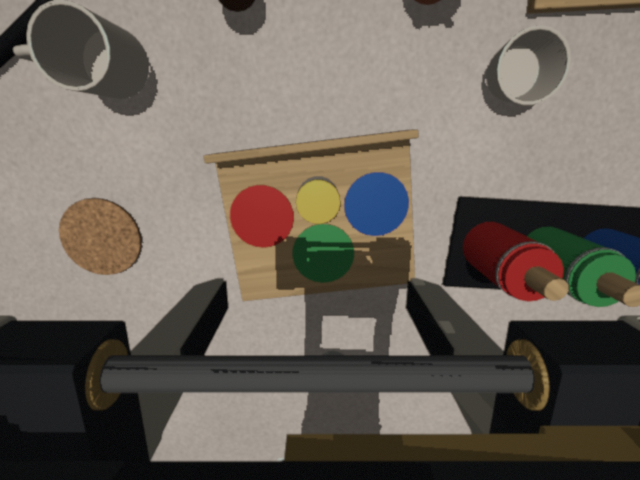

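All three canisters stand on the tray, and the pot is at pixel (318,200). I'll cache the camera pose and locate the pot and trivet.

```bash
sed -i 's/^import numpy/import functools, numpy/; s/^import functools, numpy as np/import functools\nimport numpy as np/; s/^def cam(name)/@functools.lru_cache\ndef cam(name)/' h.py
python3 - <<'E'
from h import *
im=snap("wrist"); K,M,t=cam("wrist")
circ(im,"wrist","yellow",52,200); print(pix("wrist",318.5,200.5,52))
m=im.copy(); m[:,:55]=0; m[:,145:]=0; m[:190]=0; m[280:]=0
for c in blobs(m,(5,90,30),(25,255,255),500)[:1]:
    pts=np.array([pix("wrist",*p,8)[:2] for p in c[:,0,:].astype(float)],np.float32); print("trivet",cv2.fitEllipse(pts))
for p in ((492,-225,156),(487,-303,156)): print(proj("wrist",p).round())
E
```

```text
yellow px [317. 202.] xy [560.4   5. ] d [52.3 52.8]
[562.17117825   3.59845285  52.        ]
trivet ((502.9270935058594, 302.4773864746094), (106.38262939453125, 108.9006576538086), 13.524001121520996)
[554. 291.]
[633. 296.]
```

Emit:
drive_tool(
  rows=[
    {"dx": 0.001, "dy": 0.001, "dz": 0.03, "roll": 0},
    {"dx": 0.001, "dy": 0.001, "dz": 0.08, "roll": 0},
    {"dx": 0.001, "dy": 0.001, "dz": 0.13, "roll": 0},
    {"dx": 0.001, "dy": 0.001, "dz": 0.18, "roll": 0},
    {"dx": 0.001, "dy": 0.001, "dz": 0.225, "roll": 0},
    {"dx": 0.001, "dy": 0.001, "dz": 0.255, "roll": 0},
    {"dx": 0.001, "dy": 0.001, "dz": 0.272, "roll": 0},
    {"dx": 0.001, "dy": 0.001, "dz": 0.28, "roll": 0},
    {"dx": 0.001, "dy": 0.001, "dz": 0.28, "roll": 0},
  ],
)

```text
time: 25.18
position: [560.1, 6.1, 20.5]
eef_rot: [0.0, 1.0, 0.0, 0.0]
wrist_force: [-0.5, -0.5, -0.2]
width: 93.4
grip_force: 0.0
```

Emit:
drive_tool(
  rows=[
    {"dx": 0, "dy": 0, "dz": 0, "roll": 0},
    {"dx": 0, "dy": 0, "dz": 0, "roll": 0},
    {"dx": 0, "dy": 0, "dz": 0, "roll": 0},
    {"dx": 0, "dy": 0, "dz": 0, "roll": 0},
    {"dx": 0, "dy": 0, "dz": 0, "roll": 0},
    {"dx": 0, "dy": 0, "dz": 0, "roll": 0},
    {"dx": 0, "dy": 0, "dz": 0, "roll": 0},
    {"dx": 0, "dy": 0, "dz": 0, "roll": 0},
  ],
  grip=255,
)

```text
time: 26.18
position: [559.9, 6.3, 20.2]
eef_rot: [0.0, 1.0, 0.0, 0.0]
wrist_force: [0.2, 0.4, 2.9]
width: 53.2
grip_force: 30.0
```

Emit:
drive_tool(
  rows=[
    {"dx": 0, "dy": 0, "dz": -0.02, "roll": 0},
    {"dx": 0, "dy": 0, "dz": -0.065, "roll": 0},
    {"dx": 0, "dy": 0, "dz": -0.105, "roll": 0},
    {"dx": -0.002, "dy": -0.01, "dz": -0.13, "roll": 0},
    {"dx": -0.009, "dy": -0.045, "dz": -0.13, "roll": 0},
    {"dx": -0.018, "dy": -0.093, "dz": -0.13, "roll": 0},
    {"dx": -0.029, "dy": -0.148, "dz": -0.13, "roll": 0},
    {"dx": -0.04, "dy": -0.203, "dz": -0.13, "roll": 0},
    {"dx": -0.05, "dy": -0.255, "dz": -0.13, "roll": 0},
    {"dx": -0.056, "dy": -0.287, "dz": -0.13, "roll": 0},
    {"dx": -0.058, "dy": -0.2975, "dz": -0.13, "roll": 0},
    {"dx": -0.058, "dy": -0.2975, "dz": -0.13, "roll": 0},
  ],
)

```text
time: 27.68
position: [501.5, 303.6, 149.8]
eef_rot: [0.0, 1.0, 0.001, -0.0]
wrist_force: [-0.1, 0.2, -1.5]
width: 53.3
grip_force: 30.0
```

Emit:
drive_tool(
  rows=[
    {"dx": 0, "dy": 0, "dz": 0.01, "roll": 0},
    {"dx": 0, "dy": 0, "dz": 0.045, "roll": 0},
    {"dx": 0, "dy": 0, "dz": 0.085, "roll": 0},
    {"dx": 0, "dy": 0, "dz": 0.112, "roll": 0},
    {"dx": 0, "dy": 0, "dz": 0.123, "roll": 0},
    {"dx": 0, "dy": 0, "dz": 0.1275, "roll": 0},
    {"dx": 0, "dy": 0, "dz": 0.1305, "roll": 0},
    {"dx": 0, "dy": 0, "dz": 0.1305, "roll": 0},
    {"dx": 0, "dy": 0, "dz": 0.1305, "roll": 0},
  ],
)

```text
time: 28.8
position: [502.0, 303.9, 20.3]
eef_rot: [-0.0, 1.0, 0.0, 0.001]
wrist_force: [-0.2, -0.5, 1.3]
width: 53.4
grip_force: 30.0
```

Contact was made gently, so I'll release and rise.

Emit:
drive_tool(
  rows=[
    {"dx": 0, "dy": 0, "dz": 0, "roll": 0},
    {"dx": 0, "dy": 0, "dz": 0, "roll": 0},
    {"dx": 0, "dy": 0, "dz": 0, "roll": 0},
    {"dx": 0, "dy": 0, "dz": 0, "roll": 0},
    {"dx": 0, "dy": 0, "dz": 0, "roll": 0},
    {"dx": 0, "dy": 0, "dz": -0.03, "roll": 0},
    {"dx": 0, "dy": 0, "dz": -0.085, "roll": 0},
    {"dx": 0, "dy": 0, "dz": -0.145, "roll": 0},
    {"dx": 0, "dy": 0, "dz": -0.205, "roll": 0},
    {"dx": 0, "dy": 0, "dz": -0.255, "roll": 0},
    {"dx": 0, "dy": 0, "dz": -0.2805, "roll": 0},
    {"dx": 0, "dy": 0, "dz": -0.2805, "roll": 0},
  ],
  grip=0,
)

```text
time: 30.3
position: [502.2, 304.0, 301.8]
eef_rot: [-0.001, 1.0, 0.0, 0.002]
wrist_force: [0.1, -0.4, 0.1]
width: 93.2
grip_force: 0.0
```

```bash
python3 - <<'E'
from h import *
im=snap("wrist"); K,M,t=cam("wrist")
circ(im,"wrist","yellow",52,200)
m=im.copy()
for c in blobs(m,(5,90,30),(20,255,255),500)[:3]:
    pts=np.array([pix("wrist",*p,8)[:2] for p in cv2.convexHull(c)[:,0,:].astype(float)],np.float32); print("trivet",cv2.minEnclosingCircle(pts))
im=snap("top","t5.png")
for c in("blue","green","red0"): circ(im,"top",c,10,80)
E
```

```text
yellow px [317. 203.] xy [501.8 302.4] d [51.9 52.2]
trivet ((524.092041015625, 3.1660079956054688), 160.4206085205078)
trivet ((54.78276443481445, 56.79469299316406), 299.1115417480469)
trivet ((501.5220642089844, 303.0414733886719), 53.61812973022461)
blue px [366. 217.] xy [549.2 -70. ] d [82.2 82.3]
blue px [538. 247.] xy [ 494.  -407.5] d [67.5 97.4]
green px [499. 243.] xy [ 495.3 -321.1] d [ 70.1 100.6]
green px [329. 254.] xy [ 4.808e+02 -1.000e-01] d [82.7 83.3]
green px [392.  68.] xy [ 845.7 -129.1] d [61.4 61.8]
red0 px [285. 227.] xy [532.8  82.2] d [83.1 83.2]
red0 px [453. 239.] xy [ 506.9 -240.7] d [66.2 85.5]
```

View pics/t5.png

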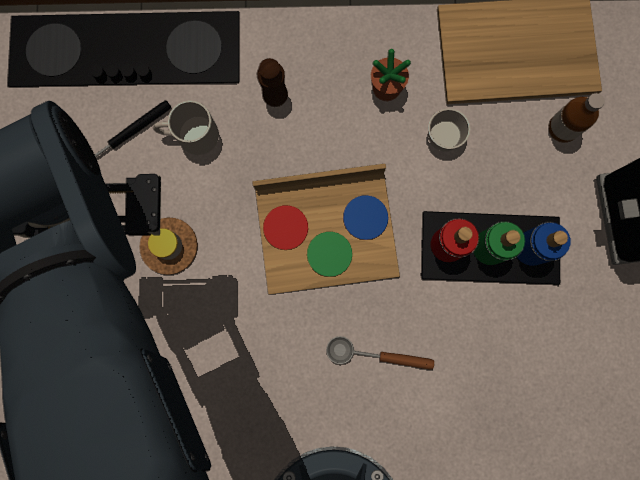

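The pot is about 1 mm off the trivet's centre, and the canisters stand upright on the tray with knobs near (465,233), (512,237) and (559,238). I'll measure the knobs to regrasp them.

```bash
python3 - <<'E'
from h import *
im=cv2.cvtColor(cv2.imread("pics/t5.png"),cv2.COLOR_BGR2RGB)
m=im.copy(); m[:,:430]=0; m[:,575:]=0; m[:215]=0; m[260:]=0
for c in blobs(m,(10,90,85),(22,255,255),20): 
    (x,y),w,h=cv2.boundingRect(c)[:2],*cv2.boundingRect(c)[2:]
    M=cv2.moments(c); u,v=M["m10"]/M["m00"],M["m01"]/M["m00"]; print((x,y,w,h),(round(u,1),round(v,1)),pix("top",u,v,156).round(1))
i0=cv2.cvtColor(cv2.imread("pics/top0.png"),cv2.COLOR_BGR2RGB)
for u,v in((280.2,213.5),(371.7,202.7),(330.7,244.5)): print("orig",pix("top",u,v,158).round(1))
E
```

```text
(554, 231, 13, 14) (560.0, 237.3) [ 484.3 -377.9  156. ]
(506, 230, 14, 14) (512.6, 236.6) [ 486.9 -300.4  156. ]
(458, 227, 14, 14) (464.8, 233.4) [ 493.7 -222.3  156. ]
orig [532.2  81.  158. ]
orig [547.5 -70.7 158. ]
orig [479.   -1.5 158. ]
```

Emit:
drive_tool(
  rows=[
    {"dx": 0, "dy": 0.02, "dz": 0, "roll": 0},
    {"dx": -0.001, "dy": 0.065, "dz": 0, "roll": 0},
    {"dx": -0.002, "dy": 0.12, "dz": 0, "roll": 0},
    {"dx": -0.003, "dy": 0.178, "dz": 0, "roll": 0},
    {"dx": -0.004, "dy": 0.236, "dz": 0, "roll": 0},
    {"dx": -0.005, "dy": 0.294, "dz": 0, "roll": 0},
    {"dx": -0.006, "dy": 0.352, "dz": 0, "roll": 0},
    {"dx": -0.007, "dy": 0.41, "dz": 0, "roll": 0},
    {"dx": -0.008, "dy": 0.465, "dz": 0, "roll": 0},
    {"dx": -0.009, "dy": 0.508, "dz": 0, "roll": 0},
    {"dx": -0.009, "dy": 0.5285, "dz": 0, "roll": 0},
    {"dx": -0.009, "dy": 0.5285, "dz": 0, "roll": 0},
  ],
  grip=110,
)

```text
time: 31.9
position: [492.4, -225.5, 299.4]
eef_rot: [-0.0, 1.0, -0.0, -0.001]
wrist_force: [-0.1, 1.2, -0.4]
width: 53.0
grip_force: 0.0
```

Emit:
drive_tool(
  rows=[
    {"dx": 0, "dy": 0, "dz": 0, "roll": 0},
    {"dx": 0, "dy": 0, "dz": 0.04, "roll": 0},
    {"dx": 0, "dy": 0, "dz": 0.09, "roll": 0},
    {"dx": 0, "dy": 0, "dz": 0.135, "roll": 0},
    {"dx": 0, "dy": 0, "dz": 0.16, "roll": 0},
    {"dx": 0, "dy": 0, "dz": 0.1735, "roll": 0},
    {"dx": 0, "dy": 0, "dz": 0.1735, "roll": 0},
  ],
)

```text
time: 32.78
position: [493.1, -224.1, 126.5]
eef_rot: [-0.0, 1.0, 0.001, -0.0]
wrist_force: [-0.0, -0.4, 0.9]
width: 52.8
grip_force: 0.0
```

Emit:
drive_tool(
  rows=[
    {"dx": 0, "dy": 0, "dz": 0, "roll": 0},
    {"dx": 0, "dy": 0, "dz": 0, "roll": 0},
    {"dx": 0, "dy": 0, "dz": 0, "roll": 0},
    {"dx": 0, "dy": 0, "dz": 0, "roll": 0},
    {"dx": 0, "dy": 0, "dz": 0, "roll": 0},
    {"dx": 0, "dy": 0, "dz": 0, "roll": 0},
  ],
  grip=255,
)

```text
time: 33.52
position: [493.3, -224.7, 127.0]
eef_rot: [0.0, 1.0, 0.0, 0.0]
wrist_force: [-0.4, 2.7, 6.2]
width: 23.4
grip_force: 30.0
```

Emit:
drive_tool(
  rows=[
    {"dx": 0, "dy": 0, "dz": -0.02, "roll": 0},
    {"dx": 0, "dy": 0, "dz": -0.065, "roll": 0},
    {"dx": 0, "dy": 0, "dz": -0.115, "roll": 0},
    {"dx": 0, "dy": 0, "dz": -0.155, "roll": 0},
    {"dx": 0.002, "dy": -0.015, "dz": -0.176, "roll": 0},
    {"dx": 0.007, "dy": -0.055, "dz": -0.176, "roll": 0},
    {"dx": 0.014, "dy": -0.105, "dz": -0.176, "roll": 0},
    {"dx": 0.021, "dy": -0.16, "dz": -0.176, "roll": 0},
    {"dx": 0.028, "dy": -0.215, "dz": -0.176, "roll": 0},
    {"dx": 0.035, "dy": -0.265, "dz": -0.176, "roll": 0},
    {"dx": 0.039, "dy": -0.296, "dz": -0.176, "roll": 0},
    {"dx": 0.04, "dy": -0.3047, "dz": -0.176, "roll": 0},
  ],
)

```text
time: 35.02
position: [532.5, 81.4, 301.9]
eef_rot: [0.0, 1.0, 0.001, -0.001]
wrist_force: [0.1, -1.5, -2.4]
width: 23.3
grip_force: 30.0
```

Emit:
drive_tool(
  rows=[
    {"dx": 0, "dy": 0, "dz": 0.01, "roll": 0},
    {"dx": 0, "dy": 0, "dz": 0.05, "roll": 0},
    {"dx": 0, "dy": 0, "dz": 0.095, "roll": 0},
    {"dx": 0, "dy": 0, "dz": 0.135, "roll": 0},
    {"dx": 0, "dy": 0, "dz": 0.158, "roll": 0},
    {"dx": 0, "dy": 0, "dz": 0.168, "roll": 0},
    {"dx": 0, "dy": 0, "dz": 0.172, "roll": 0},
    {"dx": 0, "dy": 0, "dz": 0.1738, "roll": 0},
    {"dx": 0, "dy": 0, "dz": 0.1745, "roll": 0},
    {"dx": 0, "dy": 0, "dz": 0.1745, "roll": 0},
  ],
)

```text
time: 36.28
position: [533.3, 80.0, 129.0]
eef_rot: [-0.0, 1.0, 0.0, 0.001]
wrist_force: [-0.4, -0.0, 2.4]
width: 23.5
grip_force: 30.0
```

Emit:
drive_tool(
  rows=[
    {"dx": 0, "dy": 0, "dz": 0, "roll": 0},
    {"dx": 0, "dy": 0, "dz": 0, "roll": 0},
    {"dx": 0, "dy": 0, "dz": 0, "roll": 0},
    {"dx": 0, "dy": 0, "dz": 0, "roll": 0},
    {"dx": 0, "dy": 0, "dz": -0.02, "roll": 0},
    {"dx": 0, "dy": 0, "dz": -0.07, "roll": 0},
    {"dx": 0, "dy": 0, "dz": -0.12, "roll": 0},
    {"dx": 0, "dy": 0, "dz": -0.16, "roll": 0},
    {"dx": 0, "dy": 0, "dz": -0.172, "roll": 0},
  ],
  grip=110,
)

```text
time: 37.4
position: [533.5, 80.0, 302.4]
eef_rot: [-0.0, 1.0, 0.0, 0.002]
wrist_force: [0.5, -0.2, -0.1]
width: 53.1
grip_force: 0.0
```

Emit:
drive_tool(
  rows=[
    {"dx": -0.002, "dy": 0.02, "dz": 0, "roll": 0},
    {"dx": -0.008, "dy": 0.07, "dz": 0, "roll": 0},
    {"dx": -0.015, "dy": 0.125, "dz": 0, "roll": 0},
    {"dx": -0.022, "dy": 0.18, "dz": 0, "roll": 0},
    {"dx": -0.028, "dy": 0.235, "dz": 0, "roll": 0},
    {"dx": -0.035, "dy": 0.29, "dz": 0, "roll": 0},
    {"dx": -0.04, "dy": 0.335, "dz": 0, "roll": 0},
    {"dx": -0.044, "dy": 0.368, "dz": 0, "roll": 0},
    {"dx": -0.046, "dy": 0.3827, "dz": 0, "roll": 0},
    {"dx": -0.046, "dy": 0.3827, "dz": 0, "roll": 0},
    {"dx": -0.046, "dy": 0.3827, "dz": 0, "roll": 0},
  ],
)

```text
time: 38.78
position: [487.1, -301.8, 299.8]
eef_rot: [-0.0, 1.0, 0.001, -0.0]
wrist_force: [-0.9, 0.1, -0.3]
width: 53.0
grip_force: 0.0
```

Emit:
drive_tool(
  rows=[
    {"dx": 0, "dy": 0, "dz": 0.04, "roll": 0},
    {"dx": 0, "dy": 0, "dz": 0.09, "roll": 0},
    {"dx": 0, "dy": 0, "dz": 0.135, "roll": 0},
    {"dx": 0, "dy": 0, "dz": 0.16, "roll": 0},
    {"dx": 0, "dy": 0, "dz": 0.1735, "roll": 0},
    {"dx": 0, "dy": 0, "dz": 0.1735, "roll": 0},
  ],
)

```text
time: 39.52
position: [487.2, -302.2, 126.5]
eef_rot: [-0.0, 1.0, 0.001, -0.0]
wrist_force: [-0.3, 0.6, -0.2]
width: 52.9
grip_force: 0.0
```

Emit:
drive_tool(
  rows=[
    {"dx": 0, "dy": 0, "dz": 0, "roll": 0},
    {"dx": 0, "dy": 0, "dz": 0, "roll": 0},
    {"dx": 0, "dy": 0, "dz": 0, "roll": 0},
    {"dx": 0, "dy": 0, "dz": 0, "roll": 0},
    {"dx": 0, "dy": 0, "dz": 0, "roll": 0},
    {"dx": 0, "dy": 0, "dz": 0, "roll": 0},
  ],
  grip=255,
)

```text
time: 40.28
position: [487.3, -302.9, 127.0]
eef_rot: [0.0, 1.0, 0.0, 0.0]
wrist_force: [-0.8, 1.2, 4.9]
width: 23.6
grip_force: 30.0
```

Emit:
drive_tool(
  rows=[
    {"dx": 0, "dy": 0, "dz": -0.02, "roll": 0},
    {"dx": 0, "dy": 0, "dz": -0.065, "roll": 0},
    {"dx": 0, "dy": 0, "dz": -0.115, "roll": 0},
    {"dx": 0, "dy": 0, "dz": -0.155, "roll": 0},
    {"dx": 0, "dy": -0.015, "dz": -0.176, "roll": 0},
    {"dx": -0.001, "dy": -0.055, "dz": -0.176, "roll": 0},
    {"dx": -0.002, "dy": -0.105, "dz": -0.176, "roll": 0},
    {"dx": -0.003, "dy": -0.16, "dz": -0.176, "roll": 0},
    {"dx": -0.004, "dy": -0.215, "dz": -0.176, "roll": 0},
    {"dx": -0.005, "dy": -0.262, "dz": -0.176, "roll": 0},
    {"dx": -0.006, "dy": -0.291, "dz": -0.176, "roll": 0},
    {"dx": -0.0065, "dy": -0.3005, "dz": -0.176, "roll": 0},
  ],
)

```text
time: 41.78
position: [480.0, -1.0, 302.2]
eef_rot: [-0.0, 1.0, 0.001, -0.001]
wrist_force: [0.5, 0.3, -3.2]
width: 23.3
grip_force: 30.0
```

Emit:
drive_tool(
  rows=[
    {"dx": 0, "dy": 0, "dz": 0.01, "roll": 0},
    {"dx": 0, "dy": 0, "dz": 0.05, "roll": 0},
    {"dx": 0, "dy": 0, "dz": 0.095, "roll": 0},
    {"dx": 0, "dy": 0, "dz": 0.135, "roll": 0},
    {"dx": 0, "dy": 0, "dz": 0.158, "roll": 0},
    {"dx": 0, "dy": 0, "dz": 0.168, "roll": 0},
    {"dx": 0, "dy": 0, "dz": 0.172, "roll": 0},
    {"dx": 0, "dy": 0, "dz": 0.1738, "roll": 0},
    {"dx": 0, "dy": 0, "dz": 0.1745, "roll": 0},
    {"dx": 0, "dy": 0, "dz": 0.1745, "roll": 0},
  ],
)

```text
time: 43.02
position: [480.9, -2.4, 129.0]
eef_rot: [0.0, 1.0, 0.0, 0.001]
wrist_force: [-0.8, 0.0, 5.8]
width: 23.5
grip_force: 30.0
```

Emit:
drive_tool(
  rows=[
    {"dx": 0, "dy": 0, "dz": 0, "roll": 0},
    {"dx": 0, "dy": 0, "dz": 0, "roll": 0},
    {"dx": 0, "dy": 0, "dz": 0, "roll": 0},
    {"dx": 0, "dy": 0, "dz": 0, "roll": 0},
    {"dx": 0, "dy": 0, "dz": -0.02, "roll": 0},
    {"dx": 0, "dy": 0, "dz": -0.07, "roll": 0},
    {"dx": 0, "dy": 0, "dz": -0.12, "roll": 0},
    {"dx": 0, "dy": 0, "dz": -0.16, "roll": 0},
    {"dx": 0, "dy": 0, "dz": -0.172, "roll": 0},
  ],
  grip=110,
)

```text
time: 44.15
position: [481.0, -2.3, 302.2]
eef_rot: [0.0, 1.0, 0.0, 0.002]
wrist_force: [0.1, -0.7, -0.3]
width: 52.9
grip_force: 0.0
```

Emit:
drive_tool(
  rows=[
    {"dx": 0, "dy": 0.02, "dz": 0, "roll": 0},
    {"dx": 0, "dy": 0.07, "dz": 0, "roll": 0},
    {"dx": 0, "dy": 0.125, "dz": 0, "roll": 0},
    {"dx": 0.001, "dy": 0.18, "dz": 0, "roll": 0},
    {"dx": 0.001, "dy": 0.235, "dz": 0, "roll": 0},
    {"dx": 0.002, "dy": 0.29, "dz": 0, "roll": 0},
    {"dx": 0.003, "dy": 0.335, "dz": 0, "roll": 0},
    {"dx": 0.0032, "dy": 0.365, "dz": 0, "roll": 0},
    {"dx": 0.0032, "dy": 0.3785, "dz": 0, "roll": 0},
    {"dx": 0.0032, "dy": 0.3785, "dz": 0, "roll": 0},
    {"dx": 0.0032, "dy": 0.3785, "dz": 0, "roll": 0},
  ],
)

```text
time: 45.52
position: [484.0, -379.7, 300.0]
eef_rot: [-0.0, 1.0, 0.001, -0.0]
wrist_force: [0.1, 0.1, -0.7]
width: 53.0
grip_force: 0.0
```

Emit:
drive_tool(
  rows=[
    {"dx": 0, "dy": 0, "dz": 0.04, "roll": 0},
    {"dx": 0, "dy": 0, "dz": 0.09, "roll": 0},
    {"dx": 0, "dy": 0, "dz": 0.135, "roll": 0},
    {"dx": 0, "dy": 0, "dz": 0.16, "roll": 0},
    {"dx": 0, "dy": 0, "dz": 0.1735, "roll": 0},
    {"dx": 0, "dy": 0, "dz": 0.1735, "roll": 0},
  ],
)

```text
time: 46.28
position: [484.0, -380.2, 126.6]
eef_rot: [-0.0, 1.0, 0.001, -0.0]
wrist_force: [0.6, 0.0, 0.4]
width: 52.8
grip_force: 0.0
```

Emit:
drive_tool(
  rows=[
    {"dx": 0, "dy": 0, "dz": 0, "roll": 0},
    {"dx": 0, "dy": 0, "dz": 0, "roll": 0},
    {"dx": 0, "dy": 0, "dz": 0, "roll": 0},
    {"dx": 0, "dy": 0, "dz": 0, "roll": 0},
    {"dx": 0, "dy": 0, "dz": 0, "roll": 0},
    {"dx": 0, "dy": 0, "dz": 0, "roll": 0},
  ],
  grip=255,
)

```text
time: 47.02
position: [484.0, -380.8, 127.0]
eef_rot: [0.0, 1.0, 0.0, 0.0]
wrist_force: [-0.5, 1.8, 5.8]
width: 23.2
grip_force: 30.0
```

Emit:
drive_tool(
  rows=[
    {"dx": 0, "dy": 0, "dz": -0.02, "roll": 0},
    {"dx": 0, "dy": 0, "dz": -0.065, "roll": 0},
    {"dx": 0, "dy": 0, "dz": -0.115, "roll": 0},
    {"dx": 0, "dy": 0, "dz": -0.155, "roll": 0},
    {"dx": 0.003, "dy": -0.015, "dz": -0.176, "roll": 0},
    {"dx": 0.012, "dy": -0.055, "dz": -0.176, "roll": 0},
    {"dx": 0.022, "dy": -0.105, "dz": -0.176, "roll": 0},
    {"dx": 0.034, "dy": -0.16, "dz": -0.176, "roll": 0},
    {"dx": 0.046, "dy": -0.215, "dz": -0.176, "roll": 0},
    {"dx": 0.057, "dy": -0.267, "dz": -0.176, "roll": 0},
    {"dx": 0.064, "dy": -0.299, "dz": -0.176, "roll": 0},
    {"dx": 0.0654, "dy": -0.3086, "dz": -0.176, "roll": 0},
  ],
)

```text
time: 48.52
position: [548.9, -70.5, 301.9]
eef_rot: [-0.0, 1.0, 0.001, -0.001]
wrist_force: [0.3, -0.5, -3.9]
width: 23.4
grip_force: 30.0
```

Emit:
drive_tool(
  rows=[
    {"dx": 0, "dy": 0, "dz": 0.01, "roll": 0},
    {"dx": 0, "dy": 0, "dz": 0.05, "roll": 0},
    {"dx": 0, "dy": 0, "dz": 0.095, "roll": 0},
    {"dx": 0, "dy": 0, "dz": 0.135, "roll": 0},
    {"dx": 0, "dy": 0, "dz": 0.158, "roll": 0},
    {"dx": 0, "dy": 0, "dz": 0.168, "roll": 0},
    {"dx": 0, "dy": 0, "dz": 0.172, "roll": 0},
    {"dx": 0, "dy": 0, "dz": 0.1738, "roll": 0},
    {"dx": 0, "dy": 0, "dz": 0.1745, "roll": 0},
    {"dx": 0, "dy": 0, "dz": 0.1745, "roll": 0},
  ],
)

```text
time: 49.78
position: [549.5, -72.3, 129.0]
eef_rot: [0.0, 1.0, 0.0, 0.001]
wrist_force: [-0.6, -0.7, 3.5]
width: 23.4
grip_force: 30.0
```

Emit:
drive_tool(
  rows=[
    {"dx": 0, "dy": 0, "dz": 0, "roll": 0},
    {"dx": 0, "dy": 0, "dz": 0, "roll": 0},
    {"dx": 0, "dy": 0, "dz": 0, "roll": 0},
    {"dx": 0, "dy": 0, "dz": 0, "roll": 0},
    {"dx": 0, "dy": 0, "dz": -0.02, "roll": 0},
    {"dx": 0, "dy": 0, "dz": -0.07, "roll": 0},
    {"dx": 0, "dy": 0, "dz": -0.12, "roll": 0},
    {"dx": 0, "dy": 0, "dz": -0.16, "roll": 0},
    {"dx": 0, "dy": 0, "dz": -0.172, "roll": 0},
  ],
  grip=110,
)

```text
time: 50.9
position: [549.7, -72.2, 302.3]
eef_rot: [0.0, 1.0, 0.0, 0.002]
wrist_force: [-0.6, -0.1, 0.0]
width: 52.9
grip_force: 0.0
```

Emit:
drive_tool(
  rows=[
    {"dx": 0, "dy": 0.02, "dz": 0, "roll": 0},
    {"dx": -0.005, "dy": 0.07, "dz": 0, "roll": 0},
    {"dx": -0.02, "dy": 0.12, "dz": 0, "roll": 0},
    {"dx": -0.04, "dy": 0.17, "dz": 0, "roll": 0},
    {"dx": -0.06, "dy": 0.22, "dz": 0, "roll": 0},
    {"dx": -0.08, "dy": 0.26, "dz": 0, "roll": 0},
    {"dx": -0.1, "dy": 0.29, "dz": 0, "roll": 0},
    {"dx": -0.1, "dy": 0.3, "dz": 0, "roll": 0},
    {"dx": -0.1, "dy": 0.3, "dz": 0, "roll": 0},
  ],
)

```text
time: 52.02
position: [449.0, -372.6, 298.7]
eef_rot: [-0.001, 1.0, -0.0, -0.001]
wrist_force: [-0.8, 0.7, 0.0]
width: 53.1
grip_force: 0.0
```

```bash
python3 - <<'E'
from h import *
im=snap("top","t6.png")
m=im.copy(); m[:,:250]=0; m[:,400:]=0; m[:185]=0; m[268:]=0
for n,p in dict(red=(533,81.9),green=(480.9,-.2),blue=(549.3,-70.1)).items():
    u,v=proj("top",(*p,158)).round().astype(int); k=m*0; k[v-9:v+10,u-9:u+10]=m[v-9:v+10,u-9:u+10]
    for c in blobs(k,(10,90,85),(22,255,255),20)[:1]:
        M=cv2.moments(c); a,b=M["m10"]/M["m00"],M["m01"]/M["m00"]; print(n,cv2.boundingRect(c),"knob minus coaster",(pix("top",a,b,158)[:2]-p).round(1))
circ(im,"top","yellow",52,100)
E
```

```text
red (274, 206, 14, 14) knob minus coaster [ 0.8 -0.7]
green (324, 237, 14, 14) knob minus coaster [-0.5 -0.8]
blue (365, 195, 14, 14) knob minus coaster [ 0.5 -0.6]
yellow px [162. 242.] xy [502.  303.9] d [50.5 51.9]
```

View pics/t6.png

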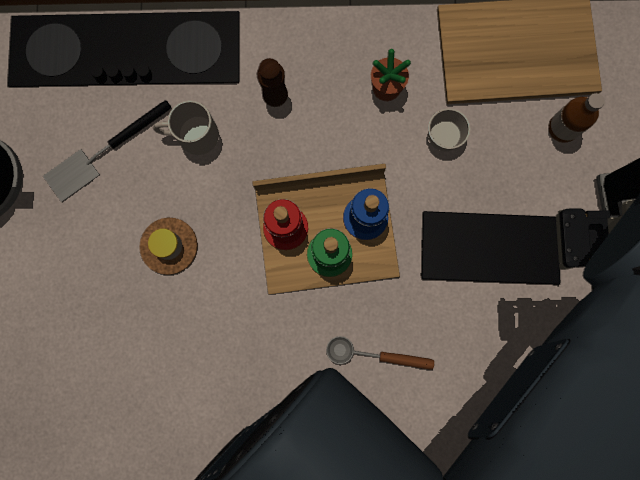

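The canisters stand on their own coasters with knobs at (281,213), (331,244) and (372,202), each about 1 mm off centre. The pot is on the trivet at (162,242) and the arm is clear, so I'll hand in.

```bash
python3 -c "
from rig import robot
print(robot.hand_in())"
```

```text
the job is handed in; nothing more can be done
None
```

The job is handed in: in the last top picture all three canisters were about 1 mm from the centres of their own coasters and the salt pot about 1 mm from the middle of the trivet, but the hand-in gave no verdict.

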